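# Swap the curing trays in a casting studio

## Robot

A 6-joint arm with a two-finger parallel gripper is mounted at the origin on the work surface. World frame = base frame: x ahead of the robot, y to its left, z up, the work surface at z = 0. Lengths are in m, angles in rad, forces in N, time in s.
With the tool pointing down it reaches from about 0.425 to 0.925 m from the base axis. Payload 12.5 kg.
Tool frame: the origin (TCP) lies at the very end of the fingers, on their centre line; the grasp point (between the pads) lies 19 mm behind it (env.pinch_z is the distance from the TCP to the grasp point, in m); z points along the fingers, y is the line along which they close (so a half turn about z gives the same grasp; the last joint's range is limited). The gripper opens to 85 mm and grips with 20 to 120 N. Pads are 22 mm wide; open, the fingers measure 114 mm over their backs; the gripper's body (76 mm by 85 mm) begins 54 mm behind the grasp point. The pads swing forward as they close: fully open they stand 13 mm farther back than shut.
Start: joints at [1.103, 0.491, 1.559, -0, 1.092, -0.106], TCP at [0.221, 0.585, 0.231] pointing down, gripper open.
Joint ranges: [-3.1, 3.1], [-0.84, 2.19], [0.05, 2.79], [-1.13, 4.28], [0.06, 2.93], [-2.69, 2.69]. Speed limits (rad/s): [2.22, 2.22, 2.79, 3.14, 3.14, 3.14].

## Interface

Orientations are given as a unit quaternion [w, x, y, z].
In Python, from rig import get_state, vision, workorder, env gives the robot as it stands.
- The arm moves only by the tool move_arm, never from a script. Its arguments are lists of equal length, an entry for each row: "offset": the shift along the world's x, y, z in cm, a list of three; "dr": the turn, a rotation vector about the world's x, y, z in degrees, a list of three; "grip": the opening, from 0 (shut) to 1 (fully open). A call has exactly 10 rows; each row shifts and turns the commanded pose from where the row before left it; what a row does not reach is not made up. A row lasts 1/10 s, in which the tool goes at most 50 mm and 8.59 degrees, less where a joint would pass 70% of its speed; a pose out of reach is approached as far as the arm can. A call with a gripper value outside its range is refused whole. The fingers move at their own pace and stop on an object; the grip force is fixed at half the most. Time passes only in rows, so rows that do not move let the fingers close, or fill a call up. It gives the time, the measured TCP pose, the force, the opening and the grip force at its end, in the units of the state.
- get_state(): the state, without advancing time (a new reading comes with each control period).
- vision.read_camera(name): name is "side" or "top"; returns the picture (384x512x3 uint8, red, green, blue); there is no depth.
- vision.camera_model(name): a dict with "vfov" (degrees; the focal length in pixels is half the picture's height over the tangent of half this angle, whatever the lens; pixels are square), "cx", "cy" (the principal point, pixels), "k1" (the pictures are not rectified: a ray, as slopes to the right and down, at radius r is drawn at 1 + k1 r^2 times it, then the intrinsics apply), "R" (3x3) and "t" (3): a world point X has camera coordinates R X + t. Camera axes: x right, y down, z forward; pixel columns grow to the right and rows downward; lengths in m; the calibration is good to about 2 mm. A picture is of the moment at which its call begins. camera_model takes no time and is no camera call.
- workorder.hand_in(): hands the job in; it is judged then, once.
The state is a dict: "time_s": time; "joint_pos": joint angles; "qvel": joint speeds; "joint_torque": joint torques, N m; "tool_pos": TCP position; "orientation": TCP orientation; "contact_force": force on the tool from outside, world axes, zero at the start; "torque": the same for the moment, N m; "gripper_width": opening from 0.0 (shut) to 1.0 (fully open); "finger_force": force on a finger pad.
Only numpy, scipy, OpenCV 4.12 (cv2) and the standard library are available. Lean on these libraries where they do the work, as an engineer would, in place of code of your own. Each camera call takes 0.05 s, during which the arm holds its last target. There are 200 camera calls.

## Task

Three concrete castings cure on slide-out trays, and the wrong tray stands out. With the fingertips only, first push the square trough's tray fully home, then hook a fingertip behind the front lip of the round pot's tray and draw it out along its rails to its outer stop. Leave the cone's tray shut, do not touch, lift or tip any casting, leave everything else where it stands, and finish with the hand clear.

Things in the scene. Friction and masses are not known exactly. Their poses are not given: they have to be found in the camera images.
- slide_pot (a joint): how far (m) the tray that carries the pot stands drawn out of its stand: 0 is fully home against the inner stop, 0.11 is the outer stop. It slides level and straight with about 2 N of drag, stays where left, cannot be lifted off. Steel tray 200 x 98 mm; floor top 30 mm above the table, side walls 14 mm high
- lip_pot (a point): front lip of the pot's tray, fixed to it: upright steel strip 4 mm thick (x), 98 mm wide (y), 28 mm high. This point: middle of its lower edge, level with the tray floor, 30 mm above the table; top edge at 58 mm. Its x axis points into the stand (homeward); -x draws out; z up. Behind it (+x) the tray floor is bare for 70 mm; in front the table is clear for 60 mm even fully out
- tray_pot: the pot's tray itself, sliding steel tray with the lip at its front; origin at the centre of its underside, 26 mm above the table, 102 mm behind the lip; x points into the stand
- seat_pot (a point): point on the floor of the pot's tray about which its casting stands (within 20 mm), 142 mm behind the lip's middle; moves with the tray
- cast_pot: round hollow concrete pot, 68 mm across the rim, 55 mm tall, loose, 0.15 to 0.31 kg, standing on its tray; origin at the centre of its underside, z up
- slide_trough (a joint): how far (m) the tray that carries the trough stands drawn out of its stand: 0 is fully home against the inner stop, 0.11 is the outer stop. It slides level and straight with about 2 N of drag, stays where left, cannot be lifted off. Steel tray 200 x 98 mm; floor top 30 mm above the table, side walls 14 mm high
- lip_trough (a point): front lip of the trough's tray, fixed to it: upright steel strip 4 mm thick (x), 98 mm wide (y), 28 mm high. This point: middle of its lower edge, level with the tray floor, 30 mm above the table; top edge at 58 mm. Its x axis points into the stand (homeward); -x draws out; z up. Behind it (+x) the tray floor is bare for 70 mm; in front the table is clear for 60 mm even fully out
- seat_trough (a point): point on the floor of the trough's tray about which its casting stands (within 20 mm), 142 mm behind the lip's middle; moves with the tray
- cast_trough: square hollow concrete trough, 66 x 66 mm, 38 mm tall, loose, 0.15 to 0.31 kg, standing on its tray; origin at the centre of its underside, z up
- slide_cone (a joint): how far (m) the tray that carries the cone stands drawn out of its stand: 0 is fully home against the inner stop, 0.11 is the outer stop. It slides level and straight with about 2 N of drag, stays where left, cannot be lifted off. Steel tray 200 x 98 mm; floor top 30 mm above the table, side walls 14 mm high
- lip_cone (a point): front lip of the cone's tray, fixed to it: upright steel strip 4 mm thick (x), 98 mm wide (y), 28 mm high. This point: middle of its lower edge, level with the tray floor, 30 mm above the table; top edge at 58 mm. Its x axis points into the stand (homeward); -x draws out; z up. Behind it (+x) the tray floor is bare for 70 mm; in front the table is clear for 60 mm even fully out
- seat_cone (a point): point on the floor of the cone's tray about which its casting stands (within 20 mm), 142 mm behind the lip's middle; moves with the tray
- cast_cone: solid concrete cone on a round foot, 64 mm across, 58 mm tall, loose, 0.15 to 0.31 kg, standing on its tray; origin at the centre of its underside, z up
- jar_left: small white lidded jar, 34 mm across, 60 mm tall, standing between two stands; loose bystander, origin at its underside
- jar_right: small red-brown lidded jar, 34 mm across, 50 mm tall, standing between two stands; loose bystander, origin at its underside
- cup: yellow mixing cup, 90 mm across, 100 mm tall, on the right of the table; loose bystander, origin at its underside
- mould: purple casting mould, 100 x 170 x 48 mm, on the left of the table; loose bystander, origin at its underside
- spatula: spatula lying on the right of the table; loose bystander, origin at its underside (at mid-length)
- brush: brush lying on the left of the table; loose bystander, origin at its underside (at mid-length)
Things that resemble listed ones, but are neither listed nor needed, are in the scene too. What is shaped like the cast_cone but pink is not meant.

How it is judged:
On the way, in this order (a step that is already met when the one before it is completed fails the run):
1. the trough's tray is pushed home while the pot's tray is still in (value of joint slide_trough below 0.006 m and value of joint slide_pot below 0.03 m), for 0.2 s.
2. the pot's tray is being drawn out by the fingers at its lip (value of joint slide_pot above 0.04 m and contact force between the fingers and tray_pot above 0.3 N and x of the grasp point in the frame of lip_pot between -0.06 and 0.07 m), for 0.05 s.
At the end, for the whole second after the job is handed in: The pot's tray is drawn out at least 100 mm of its 110 mm, the trough's tray is within 8 mm of fully home, the cone's within 10 mm; every casting stands upright (0.2 rad), at rest, within 40 mm of its seat on its own tray (value of joint slide_pot above 0.1 m and value of joint slide_trough below 0.008 m and value of joint slide_cone below 0.01 m and horizontal distance between cast_pot and seat_pot below 0.04 m and angle between each of cast_pot, cast_trough, cast_cone's own z axis and vertical below 0.2 rad and height (world z) of each of cast_pot, cast_trough, cast_cone below 0.04 m and horizontal distance between cast_trough and seat_trough below 0.04 m and horizontal distance between cast_cone and seat_cone below 0.04 m and linear speed of each of cast_pot, cast_trough, cast_cone below 0.02 m/s); the robot touches nothing.
It fails at once if a casting is touched by the robot (contact force between any of the fingers, the arm and cast_pot above 0.5 N or contact force between any of the fingers, the arm and cast_trough above 0.5 N or contact force between any of the fingers, the arm and cast_cone above 0.5 N).
It fails at once if a casting is lifted or tipped (height (world z) of any of cast_pot, cast_trough, cast_cone above 0.045 m or angle between any of cast_pot, cast_trough, cast_cone's own z axis and vertical above 0.35 rad).
It fails at once if the cone's tray is drawn out by more than 20 mm (value of joint slide_cone above 0.02 m).
It fails at once if a bystander is moved by more than 30 mm (distance of any of jar_left, jar_right, cup, mould, spatula, brush from where it was at the start of the episode above 0.03 m).
It also fails if it takes over 51 s, if anything falls off the work surface, if the arm or the gripper's body presses on something with over 40 N, if the wrist force passes 120 N, or if a joint passes its speed limit or range.

## Working session

There is one attempt and no reset: what is moved stays moved. The work goes in short steps, Python scripts to look and compute and a tool call to move; the robot and the scene stay as the last step left them, time stands still between calls to the robot, and variables do not carry over. Pictures are saved under pics/ and viewed, at most 10 in all, crops included, and the job is handed in when it is done.

Besides the shell and the picture viewer there is one more tool, called after "Emit:" by a JSON object that holds its "method" and its "body". move_arm: Moves the arm, as the interface text tells. Its arguments: {"type":"object","properties":{"offset":{"type":"array"},"dr":{"type":"array"},"grip":{"type":"array"}},"required":["offset","dr","grip"]}

```bash
mkdir -p pics; cat > h.py <<'E'
import numpy as np, cv2
from rig import get_state, vision, workorder, env
def cam(n):
    m=vision.camera_model(n); f=192/np.tan(np.radians(m["vfov"])/2)
    return f,m["cx"],m["cy"],m["k1"],np.array(m["R"]),np.array(m["t"])
def ray(n,u,v):
    f,cx,cy,k,R,t=cam(n); d=np.array([(u-cx)/f,(v-cy)/f]); s=d.copy()
    for _ in range(30): s=d/(1+k*(s@s))
    return -R.T@t, R.T@np.array([s[0],s[1],1.])
def atz(n,u,v,z):
    c,d=ray(n,u,v); return c+d*(z-c[2])/d[2]
def proj(n,X):
    f,cx,cy,k,R,t=cam(n); p=R@np.array(X)+t; s=p[:2]/p[2]; s=s*(1+k*(s@s)); return f*s+[cx,cy]
def tri(uv1,uv2):
    c1,d1=ray("top",*uv1); c2,d2=ray("side",*uv2)
    a=np.linalg.lstsq(np.c_[d1,-d2],c2-c1,rcond=None)[0]
    p,q=c1+a[0]*d1,c2+a[1]*d2; return (p+q)/2,np.linalg.norm(p-q)
E
python3 - <<'E'
from h import *
for n in("top","side"):
    im=vision.read_camera(n); cv2.imwrite(f"pics/{n}0.png",cv2.resize(im[:,:,::-1],(800,600),interpolation=cv2.INTER_CUBIC)); np.save(n,im)
    print(n,cam(n)[:4],ray(n,256,192))
print(get_state())
E
```

```text
top (np.float64(416.09804638248903), 258.80026417702396, 193.40556997481457, -0.021385088766839814) (array([0.2452303 , 0.02449004, 1.42527225]), array([ 0.21864598, -0.01888367, -0.97565058]))
side (np.float64(373.02226753639866), 249.5107227663406, 191.9088952528709, -0.09559384600737524) (array([-0.02963714, -0.60741177,  0.74481555]), array([ 0.55590434,  0.54829771, -0.62501416]))
{'time_s': 0.1, 'joint_pos': array([ 1.10341419e+00,  4.91486460e-01,  1.55937517e+00, -4.26101512e-06,
        1.09168374e+00, -1.05575551e-01]), 'qvel': array([-2.21063537e-03, -8.53934732e-05, -2.08086754e-03,  3.22382552e-04,
        3.15519867e-04,  7.16306862e-04]), 'joint_torque': array([ 2.37341555e-03, -6.19447947e+01, -2.62024695e+01, -6.70001782e-05,
        2.82232060e-03,  9.69856387e-06]), 'tool_pos': array([0.22110782, 0.58438086, 0.23079873]), 'orientation': array([-1.32794738e-04,  1.79917212e-01,  9.83681641e-01, -4.57479282e-04]), 'contact_force': array([ 0.06398641, -1.15559319, -0.2771677 ]), 'torque': array([-0.00479566, -0.0739826 , -0.01546494]), 'finger_force': 0.0, 'gripper_width': 1.004668193883131}
```

View pics/top0.png

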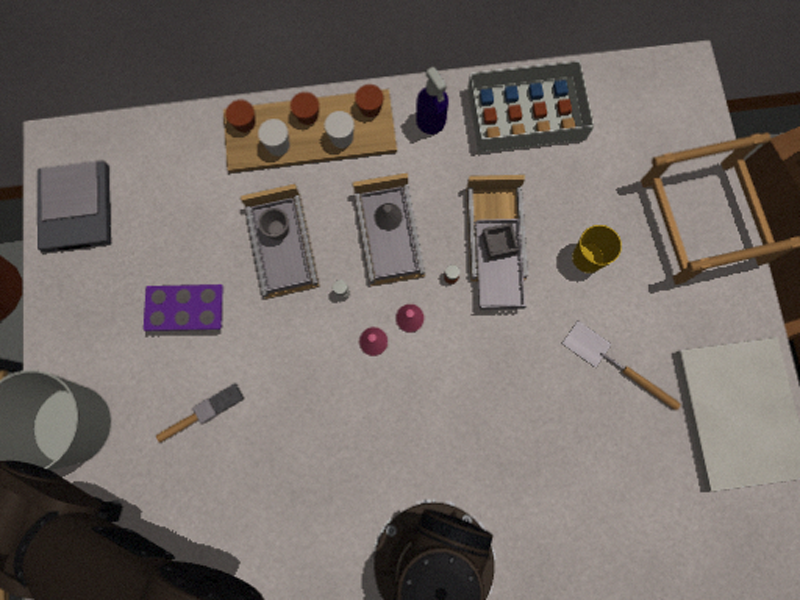

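View pics/side0.png

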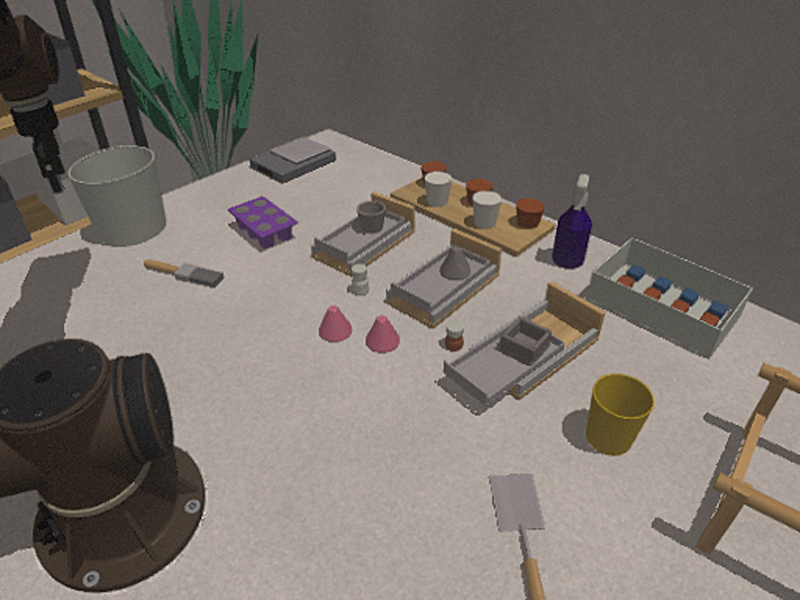

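The top view shows the pot's tray at left (front edge at about (290,290) in the 800-px picture) and the cone's tray in the middle (397,280). The trough's tray at right is drawn out, with its front edge at about (501,307). Jars stand at (341,290) and (452,273), and two pink cones at (373,341) and (410,317). I'll zoom in on the lips in both views.

```bash
python3 - <<'E'
import numpy as np,cv2
def crop(n,x,y,w,h,s):
    im=np.load(n+".npy")[y:y+h,x:x+w,::-1]
    im=cv2.convertScaleAbs(im,alpha=1.5)
    return cv2.resize(im,(w*s,h*s),interpolation=cv2.INTER_CUBIC)
a=crop("top",150,150,200,60,4)
b=crop("side",190,130,200,135,4)
for im,x,y in((a,150,150),(b,190,130)):
    for i in range(0,200,20): cv2.putText(im,str(x+i),(i*4,10),0,.35,(0,255,255)); cv2.line(im,(i*4,12),(i*4,18),(0,255,255))
    for j in range(10,im.shape[0]//4,10): cv2.putText(im,str(y+j),(0,j*4+4),0,.3,(0,255,255))
cv2.imwrite("pics/topc.png",a);cv2.imwrite("pics/sidec.png",b)
E
```

```text
(no output)
```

View pics/topc.png

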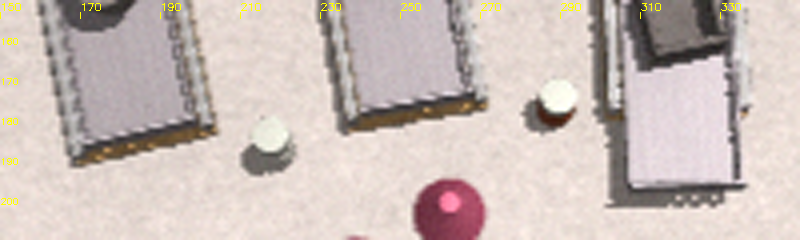

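View pics/sidec.png

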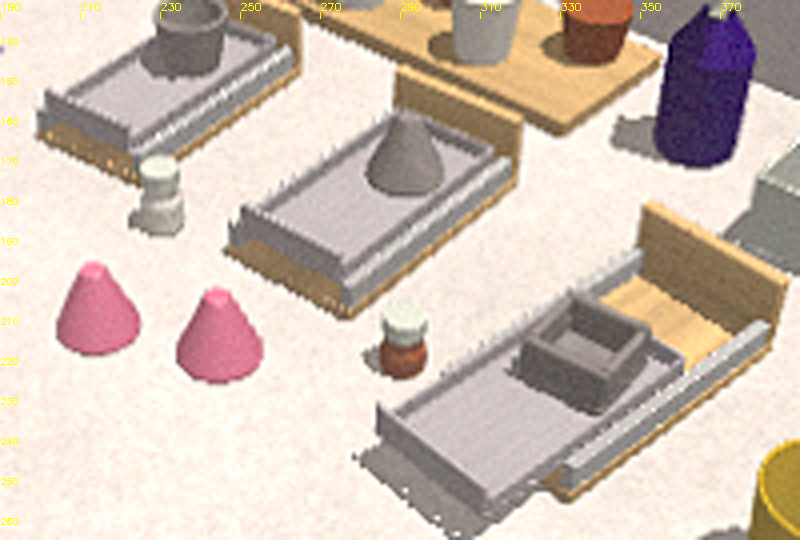

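The crops give the lip top corners. Trough in the top view: (306.5,196.5) and (336,196.5). Trough in the side view: (284.5,230.7) and (312,252.5). Pot in the top view: (169.5,187) and (199,180.5). Pot in the side view: (201.7,153) and (222.5,162.5).

```bash
python3 - <<'E'
from h import *
P={"troughL":((306.5,196.5),(284.5,230.7)),"troughR":((336,196.5),(312,252.5)),
"potL":((169.5,187),(201.7,153)),"potR":((199,180.5),(222.5,162.5)),
"coneL":((237.5,180.5),(251,181.5)),"coneR":((269,174),(275,195.5))}
for k,(a,b) in P.items():
    p,e=tri(a,b); q=atz("top",*a,.058); print(k,p.round(4),round(e,4),"top@.058",q.round(4),"reproj side",proj("side",q).round(1),b)
# stand/backs & heading from long sides (800px picture -> /1.5625)
S=512/800
for k,a,b,z in (("pot",(242,200),(262,296),.05),("trough",(526,232),(526,306),.05)):
    A,B=[atz("top",u*S,v*S,z) for u,v in(a,b)]; d=A-B; print(k,"heading",np.degrees(np.arctan2(d[1],d[0])))
for n,c in(("jarL",(217,183)),("jarR",(289.5,174.5)),("pink",(262,202)),("pink2",(238.5,217))): print(n,atz("top",*c,.055).round(3))
E
```

```text
troughL [ 0.516  -0.1694  0.0561] 0.0028 top@.058 [ 0.5145 -0.1683  0.058 ] reproj side [283.3 230.4] (284.5, 230.7)
troughR [ 0.5035 -0.2682  0.0567] 0.0039 top@.058 [ 0.5017 -0.2666  0.058 ] reproj side [310.3 252.4] (312, 252.5)
potL [0.6098 0.2856 0.0537] 0.005 top@.058 [0.6064 0.286  0.058 ] reproj side [200.  152.5] (201.7, 153)
potR [0.6172 0.1842 0.0575] 0.0021 top@.058 [0.6161 0.1847 0.058 ] reproj side [221.8 162.5] (222.5, 162.5)
coneL [0.6071 0.0512 0.0511] 0.0143 top@.058 [0.5993 0.0552 0.058 ] reproj side [246.  180.9] (251, 181.5)
coneR [ 0.6093 -0.0542  0.0552] 0.0009 top@.058 [ 0.6082 -0.0537  0.058 ] reproj side [274.5 194.9] (275, 195.5)
pot heading 6.776922314308347
trough heading -9.685009620123925
jarL [0.6   0.125 0.055]
jarR [ 0.598 -0.123  0.055]
pink [ 0.516 -0.018  0.055]
pink2 [0.475 0.067 0.055]
```

Checks: the lip spans come out near 98 mm and the lip tops near 58 mm. The trough lip's middle is at about (0.509,-0.219), heading -7°. The pot lip's middle is at about (0.613,0.235), heading +5°. Next I close the fingers and go round to the front of the trough tray.

Emit:
{"method": "move_arm", "body": {"offset": [[2.8, -2.8, 0], [2.8, -2.8, 0], [2.8, -2.8, 0], [2.8, -2.8, 0], [2.8, -2.8, 0], [2.8, -2.8, 0], [2.8, -2.8, 0], [2.8, -2.8, 0], [2.8, -2.8, 0], [2.8, -2.8, 0]], "dr": [[0, 0, 1.4], [0, 0, 1.4], [0, 0, 1.4], [0, 0, 1.4], [0, 0, 1.4], [0, 0, 1.4], [0, 0, 1.4], [0, 0, 1.4], [0, 0, 1.4], [0, 0, 1.4]], "grip": [0, 0, 0, 0, 0, 0, 0, 0, 0, 0]}}

```text
time_s: 1.1
tool_pos: [0.5021, 0.3032, 0.2311]
orientation: [-0.0, 0.058, 0.998, -0.0]
contact_force: [-0.1, 0.3, 0.2]
gripper_width: 0.005
finger_force: 0.0
```

Emit:
{"method": "move_arm", "body": {"offset": [[-0.4, -4.7, 0], [-0.4, -4.7, 0], [-0.4, -4.7, 0], [-0.4, -4.7, 0], [-0.4, -4.7, 0], [-0.4, -4.7, 0], [-0.4, -4.7, 0], [-0.4, -4.7, 0], [-0.4, -4.7, 0], [-0.4, -4.7, 0]], "dr": [[0, 0, 0], [0, 0, 0], [0, 0, 0], [0, 0, 0], [0, 0, 0], [0, 0, 0], [0, 0, 0], [0, 0, 0], [0, 0, 0], [0, 0, 0]], "grip": [0, 0, 0, 0, 0, 0, 0, 0, 0, 0]}}

```text
time_s: 2.1
tool_pos: [0.4606, -0.1673, 0.2313]
orientation: [-0.0, 0.059, 0.998, 0.0]
contact_force: [1.2, 0.3, -0.2]
gripper_width: -0.003
finger_force: 0.0
```

Emit:
{"method": "move_arm", "body": {"offset": [[-0.1, -1.1, -2.5], [-0.1, -1.1, -2.5], [-0.1, -1.1, -2.5], [-0.1, -1.2, -2.5], [0, 0, -2.5], [0, 0, -2.5], [0, 0, -2.0], [0, 0, -1.4], [0, 0, -0.5], [0, 0, 0]], "dr": [[0, 0, 0], [0, 0, 0], [0, 0, 0], [0, 0, 0], [0, 0, 0], [0, 0, 0], [0, 0, 0], [0, 0, 0], [0, 0, 0], [0, 0, 0]], "grip": [0, 0, 0, 0, 0, 0, 0, 0, 0, 0]}}

```text
time_s: 3.1
tool_pos: [0.457, -0.2103, 0.0419]
orientation: [-0.001, 0.059, 0.998, 0.0]
contact_force: [-0.3, -0.3, 0.2]
gripper_width: -0.001
finger_force: 0.0
```

```bash
python3 - <<'E'
from h import *
t=vision.read_camera("top");s=vision.read_camera("side")
a=cv2.resize(t[140:230,270:370,::-1],(400,360),interpolation=cv2.INTER_CUBIC);b=cv2.resize(s[190:280,250:350,::-1],(400,360),interpolation=cv2.INTER_CUBIC)
cv2.imwrite("pics/chk1.png",cv2.convertScaleAbs(np.hstack([a,b]),alpha=1.5))
E
```

```text
(no output)
```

View pics/chk1.png

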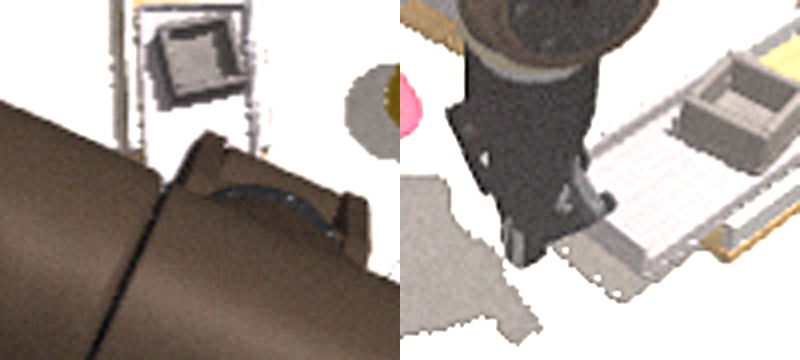

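The side view shows the shut fingertips at about (520,255) in the montage, just in front of the trough's lip. From the stand's front edge I estimate the tray is about 60 mm out, so I push along its heading.

Emit:
{"method": "move_arm", "body": {"offset": [[1.0, -0.13, 0], [1.0, -0.13, 0], [0.6, -0.08, 0], [0.5, -0.06, 0], [0.5, -0.06, 0], [0.8, -0.1, 0], [1.0, -0.13, 0], [1.0, -0.13, 0], [1.0, -0.13, 0], [0.8, -0.1, 0]], "dr": [[0, 0, 0], [0, 0, 0], [0, 0, 0], [0, 0, 0], [0, 0, 0], [0, 0, 0], [0, 0, 0], [0, 0, 0], [0, 0, 0], [0, 0, 0]], "grip": [0, 0, 0, 0, 0, 0, 0, 0, 0, 0]}}

```text
time_s: 4.2
tool_pos: [0.5401, -0.221, 0.0422]
orientation: [0.0, 0.059, 0.998, 0.0]
contact_force: [-2.7, 2.2, 1.6]
gripper_width: 0.0
finger_force: 1.2
```

Emit:
{"method": "move_arm", "body": {"offset": [[0.4, -0.05, 0], [0.3, -0.04, 0], [0.3, -0.04, 0], [0.2, -0.02, 0], [0, 0, 0], [0, 0, 0], [0, 0, 0], [0, 0, 0], [0, 0, 0], [0, 0, 0]], "dr": [[0, 0, 0], [0, 0, 0], [0, 0, 0], [0, 0, 0], [0, 0, 0], [0, 0, 0], [0, 0, 0], [0, 0, 0], [0, 0, 0], [0, 0, 0]], "grip": [0, 0, 0, 0, 0, 0, 0, 0, 0, 0]}}

```text
time_s: 5.2
tool_pos: [0.5512, -0.2225, 0.0424]
orientation: [0.0, 0.059, 0.998, -0.0]
contact_force: [-0.9, 0.7, 0.3]
gripper_width: -0.0
finger_force: 0.0
```

Emit:
{"method": "move_arm", "body": {"offset": [[0.2, -0.02, 0], [0.2, -0.03, 0], [0.2, -0.02, 0], [0.2, -0.03, 0], [0, 0, 0], [0, 0, 0], [0, 0, 0], [0, 0, 0], [0, 0, 0], [0, 0, 0]], "dr": [[0, 0, 0], [0, 0, 0], [0, 0, 0], [0, 0, 0], [0, 0, 0], [0, 0, 0], [0, 0, 0], [0, 0, 0], [0, 0, 0], [0, 0, 0]], "grip": [0, 0, 0, 0, 0, 0, 0, 0, 0, 0]}}

```text
time_s: 6.2
tool_pos: [0.5592, -0.2235, 0.0423]
orientation: [0.0, 0.059, 0.998, 0.0]
contact_force: [-0.3, 0.2, -0.0]
gripper_width: 0.002
finger_force: 0.0
```

```bash
python3 - <<'E'
from h import *
t=vision.read_camera("top");s=vision.read_camera("side")
a=cv2.resize(t[130:220,270:370,::-1],(400,360),interpolation=cv2.INTER_CUBIC);b=cv2.resize(s[180:270,290:390,::-1],(400,360),interpolation=cv2.INTER_CUBIC)
cv2.imwrite("pics/chk2.png",cv2.convertScaleAbs(np.hstack([a,b]),alpha=1.3))
E
```

```text
(no output)
```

View pics/chk2.png

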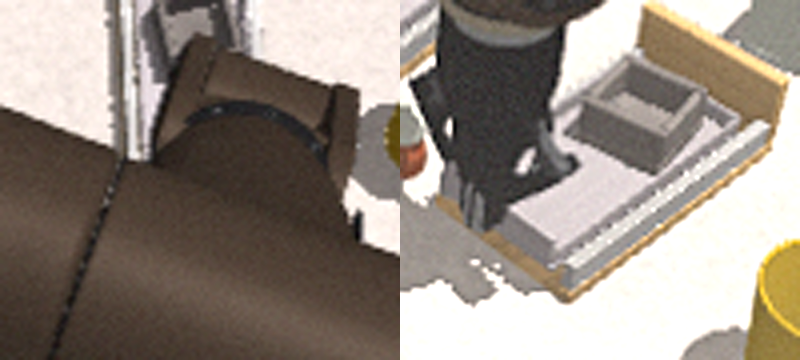

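In the side view the tray is almost home. A small gap of roughly 10–15 mm remains between its rear edge at (740,115) and the back board. I keep pushing.

Emit:
{"method": "move_arm", "body": {"offset": [[0.2, -0.02, 0], [0.2, -0.03, 0], [0.2, -0.02, 0], [0.2, -0.03, 0], [0.2, -0.02, 0], [0.2, -0.03, 0], [0, 0, 0], [0, 0, 0], [0, 0, 0], [0, 0, 0]], "dr": [[0, 0, 0], [0, 0, 0], [0, 0, 0], [0, 0, 0], [0, 0, 0], [0, 0, 0], [0, 0, 0], [0, 0, 0], [0, 0, 0], [0, 0, 0]], "grip": [0, 0, 0, 0, 0, 0, 0, 0, 0, 0]}}

```text
time_s: 7.3
tool_pos: [0.5713, -0.2251, 0.0424]
orientation: [0.0, 0.059, 0.998, -0.0]
contact_force: [-0.1, -0.3, 0.5]
gripper_width: 0.002
finger_force: 0.0
```

Emit:
{"method": "move_arm", "body": {"offset": [[0.2, -0.02, 0], [0.2, -0.03, 0], [0.2, -0.02, 0], [0.2, -0.03, 0], [0.2, -0.02, 0], [0, 0, 0], [0, 0, 0], [0, 0, 0], [0, 0, 0], [0, 0, 0]], "dr": [[0, 0, 0], [0, 0, 0], [0, 0, 0], [0, 0, 0], [0, 0, 0], [0, 0, 0], [0, 0, 0], [0, 0, 0], [0, 0, 0], [0, 0, 0]], "grip": [0, 0, 0, 0, 0, 0, 0, 0, 0, 0]}}

```text
time_s: 8.3
tool_pos: [0.5735, -0.225, 0.0422]
orientation: [-0.009, 0.058, 0.998, 0.002]
contact_force: [-45.3, -2.1, 26.9]
gripper_width: 0.001
finger_force: 22.5
```

The tray hit the inner stop: 45 N with no further travel, so the trough's tray is home. I back off, rise, and cross to above the pot tray's bare floor.

Emit:
{"method": "move_arm", "body": {"offset": [[-1.0, 0.12, 0], [-1.0, 0.12, 0], [-1.5, 0.18, 0], [-1.5, 0.18, 0], [0, 0, 2.0], [0, 0, 3.0], [0, 0, 3.5], [0, 0, 3.5], [0, 0, 3.0], [0, 0, 1.0]], "dr": [[0, 0, 0], [0, 0, 0], [0, 0, 0], [0, 0, 0], [0, 0, 0], [0, 0, 0], [0, 0, 0], [0, 0, 0], [0, 0, 0], [0, 0, 0]], "grip": [0, 0, 0, 0, 0, 0, 0, 0, 0, 0]}}

```text
time_s: 9.3
tool_pos: [0.5322, -0.2205, 0.2054]
orientation: [0.002, 0.059, 0.998, -0.001]
contact_force: [0.3, 0.8, -0.8]
gripper_width: 0.002
finger_force: 0.0
```

Emit:
{"method": "move_arm", "body": {"offset": [[1.1, 4.5, 0], [1.1, 4.5, 0], [1.1, 4.5, 0], [1.1, 4.5, 0], [1.1, 4.5, 0], [1.1, 4.5, 0], [1.1, 4.5, 0], [1.1, 4.5, 0], [1.1, 4.5, 0], [1.1, 4.5, 0]], "dr": [[0, 0, 1.2], [0, 0, 1.2], [0, 0, 1.2], [0, 0, 1.2], [0, 0, 1.2], [0, 0, 1.2], [0, 0, 1.2], [0, 0, 1.2], [0, 0, 1.2], [0, 0, 1.2]], "grip": [0, 0, 0, 0, 0, 0, 0, 0, 0, 0]}}

```text
time_s: 10.3
tool_pos: [0.6412, 0.2319, 0.2013]
orientation: [-0.0, -0.047, 0.999, 0.0]
contact_force: [1.8, -0.1, -0.6]
gripper_width: -0.005
finger_force: 0.0
```

```bash
python3 - <<'E'
from h import *
t=vision.read_camera("top");s=vision.read_camera("side")
a=cv2.resize(t[100:220,270:370,::-1],(400,480),interpolation=cv2.INTER_CUBIC);b=cv2.resize(s[180:300,290:390,::-1],(400,480),interpolation=cv2.INTER_CUBIC)
cv2.imwrite("pics/chk3.png",cv2.convertScaleAbs(np.hstack([a,b]),alpha=1.3))
print(get_state()["tool_pos"])
E
```

```text
[0.64123706 0.23488421 0.20067353]
```

View pics/chk3.png

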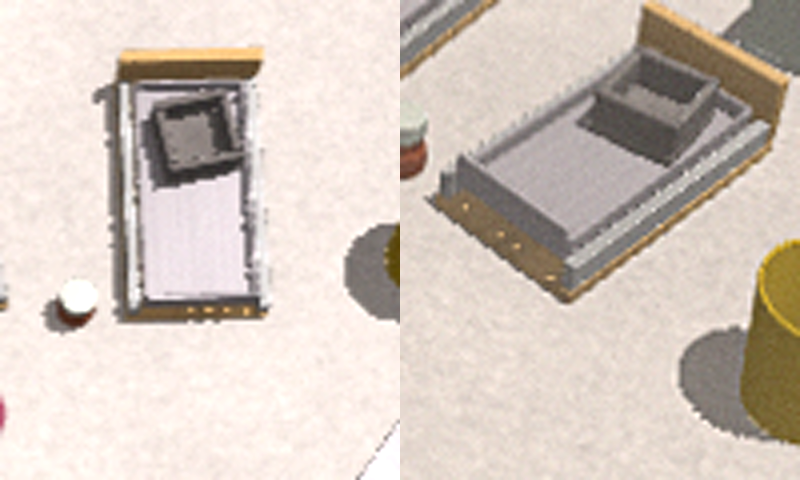

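The trough's tray now sits home, with the lip flush inside the stand front at about row 300 in the left panel and the casting square on its seat. I descend behind the pot's lip.

Emit:
{"method": "move_arm", "body": {"offset": [[0.3, 0.2, -2.5], [0, 0, -2.5], [0, 0, -2.5], [0, 0, -2.5], [0, 0, -2.0], [0, 0, -2.0], [0, 0, -1.0], [0, 0, -0.6], [0, 0, -0.4], [0, 0, 0]], "dr": [[0, 0, 0], [0, 0, 0], [0, 0, 0], [0, 0, 0], [0, 0, 0], [0, 0, 0], [0, 0, 0], [0, 0, 0], [0, 0, 0], [0, 0, 0]], "grip": [0, 0, 0, 0, 0, 0, 0, 0, 0, 0]}}

```text
time_s: 11.4
tool_pos: [0.6443, 0.2318, 0.0424]
orientation: [0.0, -0.046, 0.999, 0.0]
contact_force: [0.3, 0.3, -0.2]
gripper_width: 0.001
finger_force: 0.0
```

```bash
python3 - <<'E'
from h import *
s=vision.read_camera("side")
b=cv2.resize(s[110:200,180:290,::-1],(660,540),interpolation=cv2.INTER_CUBIC)
cv2.imwrite("pics/chk4.png",cv2.convertScaleAbs(b,alpha=1.5))
print(get_state()["tool_pos"],get_state()["contact_force"])
E
```

```text
[0.64441882 0.23187468 0.04280318] [ 0.75216601 -0.33261946 -0.02987164]
```

View pics/chk4.png

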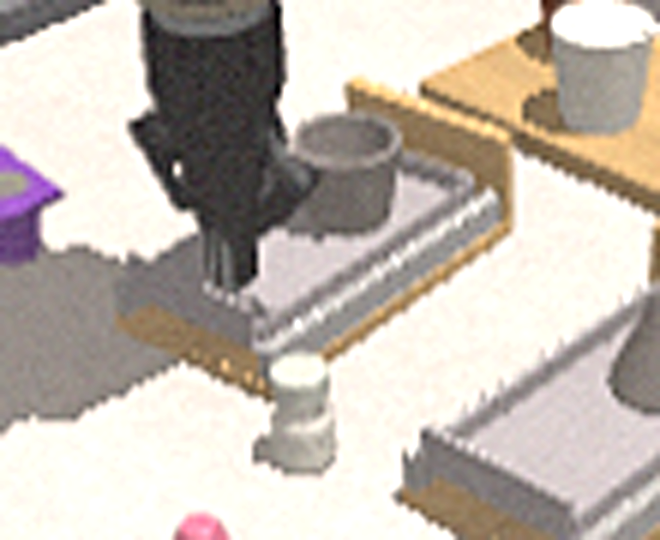

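The side view shows the fingertips at about (235,285), inside the tray just behind the pot's lip, and well clear of the pot at (345,190). I draw the tray out along its heading.

Emit:
{"method": "move_arm", "body": {"offset": [[-0.5, -0.05, 0], [-0.4, -0.04, 0], [-0.4, -0.04, 0], [-0.4, -0.03, 0], [-0.6, -0.05, 0], [-0.8, -0.07, 0], [-0.8, -0.07, 0], [-0.8, -0.07, 0], [-0.8, -0.07, 0], [-0.8, -0.07, 0]], "dr": [[0, 0, 0], [0, 0, 0], [0, 0, 0], [0, 0, 0], [0, 0, 0], [0, 0, 0], [0, 0, 0], [0, 0, 0], [0, 0, 0], [0, 0, 0]], "grip": [0, 0, 0, 0, 0, 0, 0, 0, 0, 0]}}

```text
time_s: 12.45
tool_pos: [0.5805, 0.2262, 0.0423]
orientation: [-0.0, -0.046, 0.999, 0.0]
contact_force: [2.5, -1.8, 1.2]
gripper_width: -0.0
finger_force: 1.2
```

Emit:
{"method": "move_arm", "body": {"offset": [[-0.8, -0.07, 0], [-0.8, -0.07, 0], [-0.8, -0.07, 0], [-0.6, -0.05, 0], [-0.5, -0.04, 0], [-0.4, -0.03, 0], [-0.3, -0.03, 0], [-0.3, -0.03, 0], [-0.2, -0.02, 0], [-0.2, -0.02, 0]], "dr": [[0, 0, 0], [0, 0, 0], [0, 0, 0], [0, 0, 0], [0, 0, 0], [0, 0, 0], [0, 0, 0], [0, 0, 0], [0, 0, 0], [0, 0, 0]], "grip": [0, 0, 0, 0, 0, 0, 0, 0, 0, 0]}}

```text
time_s: 13.45
tool_pos: [0.5321, 0.222, 0.0423]
orientation: [0.0, -0.046, 0.999, 0.0]
contact_force: [2.2, -0.8, -0.0]
gripper_width: -0.004
finger_force: 1.1
```

Emit:
{"method": "move_arm", "body": {"offset": [[-0.2, -0.02, 0], [-0.2, -0.02, 0], [-0.2, -0.02, 0], [-0.2, -0.02, 0], [-0.2, -0.02, 0], [-0.2, -0.02, 0], [-0.2, -0.02, 0], [0, 0, 0], [0, 0, 0], [0, 0, 0]], "dr": [[0, 0, 0], [0, 0, 0], [0, 0, 0], [0, 0, 0], [0, 0, 0], [0, 0, 0], [0, 0, 0], [0, 0, 0], [0, 0, 0], [0, 0, 0]], "grip": [0, 0, 0, 0, 0, 0, 0, 0, 0, 0]}}

```text
time_s: 14.45
tool_pos: [0.5219, 0.221, 0.0426]
orientation: [0.004, -0.046, 0.999, 0.001]
contact_force: [18.7, -1.1, -10.0]
gripper_width: 0.002
finger_force: 9.3
```

The tray is at the outer stop: 19 N with no further travel, 122 mm total including the initial gap. I unhook and go straight up.

Emit:
{"method": "move_arm", "body": {"offset": [[0.7, 0.06, 0], [0.7, 0.06, 0], [0, 0, 0], [0, 0, 1.0], [0, 0, 2.0], [0, 0, 3.0], [0, 0, 3.5], [0, 0, 3.5], [0, 0, 3.5], [0, 0, 2.0]], "dr": [[0, 0, 0], [0, 0, 0], [0, 0, 0], [0, 0, 0], [0, 0, 0], [0, 0, 0], [0, 0, 0], [0, 0, 0], [0, 0, 0], [0, 0, 0]], "grip": [0, 0, 0, 0, 0, 0, 0, 0, 0, 0]}}

```text
time_s: 15.45
tool_pos: [0.532, 0.2219, 0.2309]
orientation: [0.001, -0.046, 0.999, 0.0]
contact_force: [-0.2, -0.6, 0.3]
gripper_width: 0.004
finger_force: 0.0
```

Emit:
{"method": "move_arm", "body": {"offset": [[-2.0, 3.5, 0], [-2.0, 3.5, 0], [-2.0, 3.5, 0], [-2.0, 3.5, 0], [-2.0, 3.5, 0], [-2.0, 3.5, 0], [-2.0, 3.5, 0], [-1.0, 2, 0], [0, 0, 0], [0, 0, 0]], "dr": [[0, 0, 0], [0, 0, 0], [0, 0, 0], [0, 0, 0], [0, 0, 0], [0, 0, 0], [0, 0, 0], [0, 0, 0], [0, 0, 0], [0, 0, 0]], "grip": [0, 0, 0, 0, 0, 0, 0, 0, 0, 0]}}

```text
time_s: 16.45
tool_pos: [0.3816, 0.4865, 0.2276]
orientation: [-0.0, -0.047, 0.999, -0.0]
contact_force: [0.6, -0.6, -0.3]
gripper_width: -0.001
finger_force: 0.0
```

```bash
python3 - <<'E'
from h import *
t=vision.read_camera("top");s=vision.read_camera("side")
a=cv2.resize(t[95:245,80:280,::-1],(800,600),interpolation=cv2.INTER_CUBIC)
cv2.imwrite("pics/end.png",cv2.convertScaleAbs(a,alpha=1.4))
print(get_state()["tool_pos"],get_state()["contact_force"])
E
```

```text
[0.3824372  0.48586529 0.22761104] [-0.48324097  0.56204645  0.41804705]
```

View pics/end.png

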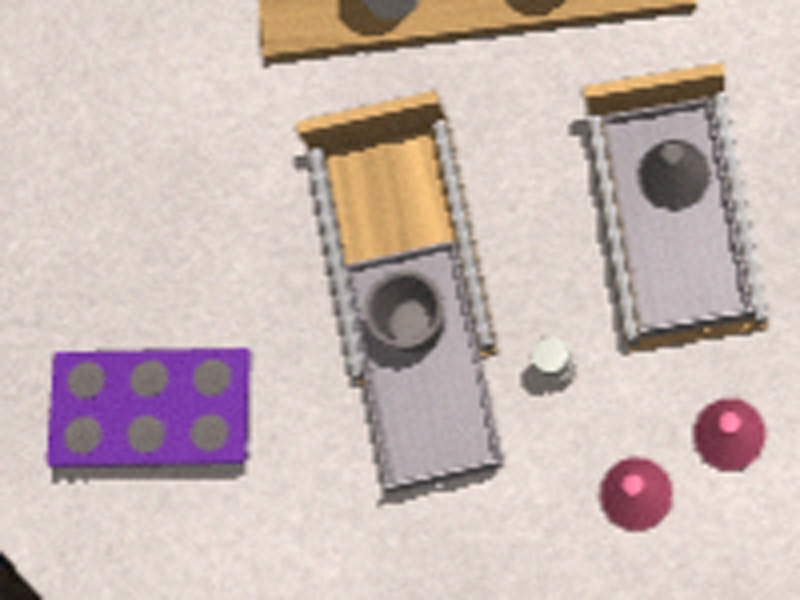

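The pot's tray is fully drawn out: its lip now runs from (383,492) to (500,463) in this crop, about 109 mm from where it started. The pot stands upright, and the cone's tray, jar and mould have not moved. I hand the job in.

```bash
python3 -c "
from h import *
print(workorder.hand_in())"
```

```text
the job is handed in; nothing more can be done
None
```

The trough's tray is home and the pot's tray is drawn out to its outer stop (both felt against their stops); the cone's tray is still shut, the hand is clear, and the job is handed in, though no verdict came back.

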